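# Mix the clumped tumbling media on the bench scale

### The arm

A 6-joint arm with a two-finger parallel gripper is mounted at the origin on the work surface. World frame = base frame: x ahead of the robot, y to its left, z up, the work surface at z = 0. Lengths are in m, angles in rad, forces in N, time in s.
With the tool pointing down it reaches from about 0.325 to 0.9 m from the base axis. Payload 6.1 kg.
Tool frame: the origin (TCP) lies midway between the tips of the shut fingers; the grasp point (between the pads) lies 19 mm behind it; x points along the fingers, y is the direction in which the jaws open and shut, and the axes are right-handed (so a half turn about x gives the same grasp; the last joint's range is limited). The gripper opens to 85 mm and grips with 20 to 120 N. Pads are 22 mm wide; open, the fingers measure 114 mm over their backs; the gripper's body (76 mm by 85 mm) begins 54 mm behind the grasp point. The pads swing forward as they close: fully open they stand 13 mm farther back than shut.
Start: joints at [1.089, 0.22, 1.526, -0, 1.395, -0.126], TCP at [0.218, 0.586, 0.231] pointing down, gripper open.
Joint ranges: [-2.98, 2.98], [-0.91, 2.08], [0.09, 2.57], [-1.24, 4.39], [0.2, 2.65], [-2.68, 2.68]. Speed limits (rad/s): [2.57, 2.57, 3.01, 3.14, 3.14, 3.14].

### API

Orientations are given as [roll, pitch, yaw] about the fixed x, y, z axes, in that order (R = Rz(yaw) Ry(pitch) Rx(roll)).
In Python, from plant import movep, move_l, set_joints, gripper_to, hold, inverse_kinematics, observe, get_image, get_calibration, Unreachable, job_done gives the robot as it stands. Calls block until the motion is done:
- movep(position, orientation): joint-space move of the TCP to a pose.
- move_l(position, feed=0.15, rotation=None, max_force=None): straight line of the TCP; rotation=None keeps the orientation; feed is the mean speed in m/s. With max_force (N) it stops when the force on the tool has changed by that much, and returns True; else False.
- set_joints(angles): joint-space move.
- gripper_to(opening, f_grip=None): finger opening in m; f_grip is the grip in N (None keeps the last); returns when the fingers have stopped.
- hold(seconds).
- inverse_kinematics(position, orientation): joint angles nearest the present ones, or None.
- observe(): the state.
- get_image(name): name is "scene" or "top"; returns (picture, depth): 400x640x3 uint8, red, green, blue; 400x640 float32, m along the optical axis (not along the pixel's ray), 0 where there is no reading.
- get_calibration(name): a dict with "intrinsics" (3x3 intrinsics, pixels), "world_from_camera" (4x4, takes a point from camera to world coordinates). Camera axes: x right, y down, z forward; pixel columns grow to the right and rows downward; lengths in m; the calibration is good to about 2 mm. A picture is of the moment at which its call begins. get_calibration takes no time and is no camera call.
A pose or a line that the arm cannot do raises Unreachable and nothing moves.
- job_done(): hands the job in, once; it reports no verdict.
The state is a dict: "time_s": time; "q": joint angles; "joint_velocities": joint speeds; "joint_torque": joint torques, N m; "eef_pos": TCP position; "tcp_rot": TCP orientation; "ft_force": force on the tool from outside, world axes, zero at the start; "torque": the same for the moment, N m; "opening": finger opening in m.
Only numpy, scipy, OpenCV 4.12 (cv2) and the standard library are available. Lean on these libraries where they do the work, as an engineer would, in place of code of your own. Each camera call takes 0.05 s, during which the arm holds its last target.

### The job

The charge of ceramic media for the deburring tumbler has been weighed out in the steel bowl, but the three balls went in together and lie in a clump: take the mixing paddle from the tool pot, work its blade down to the bottom of the bowl and stir right round the bowl, at least twice, until every ball is clear of the other two by a finger's width (15 mm or more). Feel your way and stir gently: keep all the media in the bowl and the gripper's fingers off it, do not lean on the scale (it takes 3 kg), and leave the bowl standing in the middle of the platter. Then stand the paddle back in the pot, blade down, and let go; leave the screwdriver and the tape roll where they are.

Things in the scene. Friction and masses are not known exactly. Their poses are not given: they have to be found in the camera images.
- scale: Fixed grey bench scale (takes 3 kg at most), base 225 x 200 mm, with a flat steel platter 172 x 190 mm, covered with a thin black non-slip mat, whose top is 50 mm above the table. Origin on the table under the platter's centre; x points from the scale's display end to its back (the display end is towards the robot), z up.
- platter_top (a point): Centre of the top face of the scale's empty platter, 50 mm above the table; axes as scale.
- platter (a joint): How far the sprung platter has sunk under its load, in m: about 1 mm for each 6 N (bowl and media together sink it some 2 mm, the full 3 kg nearly 5 mm, where it meets its stop).
- bowl: Loose round stainless bowl, about 0.9 kg, standing on the platter. Nearly straight wall 3 mm thick: inner radius 74 mm at the floor and 79 mm at the rim, outer radius at the rim 82 mm, overall height 52 mm, flat inner floor 4 mm above its underside. Origin at the centre of its underside, z up. It slides on the platter at a side push of some 9 to 16 N.
- pot: Fixed black round tool pot, 62 mm outside and 54 mm inside diameter, 72 mm high, inner floor 6 mm above its underside. Origin at the centre of its underside, z up.
- paddle_tip (a point): Middle of the blade end of the loose wooden mixing paddle (60 g, 180 mm long overall): blade 24 mm wide and 8 mm thick from the tip to 60 mm up, then a square handle 16 x 16 mm from there to the top end. z points from this tip along the paddle to the handle's top end, y along the blade's width, x through its thickness. At the start the paddle leans in the tool pot, blade down, some 28 degrees off upright.
- paddle_grip (a point): Middle of the paddle's square handle section at the height to hold it: on its axis, 125 mm above the tip and 55 mm below the top end; axes as paddle_tip.
- screwdriver: Loose bystander: black-handled screwdriver lying on the table. Origin in the middle of its underside, x along it.
- tape: Loose bystander: roll of paper tape, 100 mm across and 24 mm high, lying flat. Origin at the centre of its underside.
- ball1: One of the three balls among the media in the bowl: off-white ceramic, 26 mm diameter, about 33 g. Origin at its centre; its axes turn as it rolls.
- ball2: One of the three balls among the media in the bowl: off-white ceramic, 26 mm diameter, about 33 g. Origin at its centre; its axes turn as it rolls.
- ball3: One of the three balls among the media in the bowl: off-white ceramic, 26 mm diameter, about 33 g. Origin at its centre; its axes turn as it rolls.
- cyl1: One of the seven cylinders among the media in the bowl: off-white ceramic, 22 mm diameter, 24 mm long, about 33 g. Origin at its centre, x along its axis.
- cyl2: One of the seven cylinders among the media in the bowl: off-white ceramic, 22 mm diameter, 24 mm long, about 33 g. Origin at its centre, x along its axis.
- cyl3: One of the seven cylinders among the media in the bowl: off-white ceramic, 22 mm diameter, 24 mm long, about 33 g. Origin at its centre, x along its axis.
- cyl4: One of the seven cylinders among the media in the bowl: off-white ceramic, 22 mm diameter, 24 mm long, about 33 g. Origin at its centre, x along its axis.
- cyl5: One of the seven cylinders among the media in the bowl: off-white ceramic, 22 mm diameter, 24 mm long, about 33 g. Origin at its centre, x along its axis.
- cyl6: One of the seven cylinders among the media in the bowl: off-white ceramic, 22 mm diameter, 24 mm long, about 33 g. Origin at its centre, x along its axis.
- cyl7: One of the seven cylinders among the media in the bowl: off-white ceramic, 22 mm diameter, 24 mm long, about 33 g. Origin at its centre, x along its axis.
Mind the look-alikes: they are no part of the job. What is shaped like the cyl4 but orange or pink is not meant.

How it is judged:
By the outcome, as a careful person would: the job done as asked, in the order asked, and still so for the second after the job is handed in, with the robot touching nothing.
It also fails if it takes over 72 s, if anything falls off the work surface, if the arm or the gripper's body presses on something with over 40 N, if the wrist force passes 120 N, or if a joint passes its speed limit or range.

## Working session

There is one attempt and no reset: what is moved stays moved. The work goes in short steps, each a Python script; the robot and the scene stay as the last script left them, time stands still between calls to the robot, and variables do not carry over. Pictures are saved under pics/ and viewed, and the job is handed in when it is done.

```bash
ls; mkdir -p pics; python3 - <<'E'
from plant import *
import cv2,numpy as np
for n in("scene","top"):
    im,d=get_image(n); np.savez(f"pics/{n}0.npz",im=im,d=d)
    cv2.imwrite(f"pics/{n}0.png",im[...,::-1])
    c=get_calibration(n); print(n,c["intrinsics"],c["world_from_camera"])
s=observe();print(s)
E
```

```text
pics
scene [[434.43383406   0.         319.03052769]
 [  0.         434.43383406 200.07992932]
 [  0.           0.           1.        ]] [[ 0.25318678  0.61492101 -0.74683908  1.29393319]
 [ 0.96727915 -0.17396187  0.18468434 -0.2365602 ]
 [-0.01635524 -0.7691615  -0.63884512  0.77321288]
 [ 0.          0.          0.          1.        ]]
top [[413.59401508   0.         308.13118562]
 [  0.         413.59401508 192.06626283]
 [  0.           0.           1.        ]] [[-0.01350029 -0.99213178  0.12446797  0.37550719]
 [-0.99944177  0.01719342  0.02864501 -0.05605689]
 [-0.03055966 -0.12401177 -0.99181006  1.15256794]
 [ 0.          0.          0.          1.        ]]
{'time_s': 0.1, 'q': array([ 1.08885665e+00,  2.21153178e-01,  1.52752750e+00,  2.43305554e-06,
        1.39467516e+00, -1.26126909e-01]), 'joint_velocities': array([-0.00053892, -0.00210034, -0.00378505,  0.00086807,  0.00160301,
       -0.00070718]), 'joint_torque': array([ 1.57253879e-03, -4.98242962e+01, -3.90548229e+01, -1.10646115e-04,
        5.56492494e-03, -4.34027027e-05]), 'eef_pos': array([0.21748169, 0.58535384, 0.23028866]), 'tcp_rot': array([-1.69828138,  1.56903314, -2.05409457]), 'ft_force': array([-0.40362931,  0.66316173,  0.57601141]), 'torque': array([ 0.028977  , -0.07472836,  0.0329716 ]), 'opening': 0.08546855224541193}
```

View pics/scene0.png

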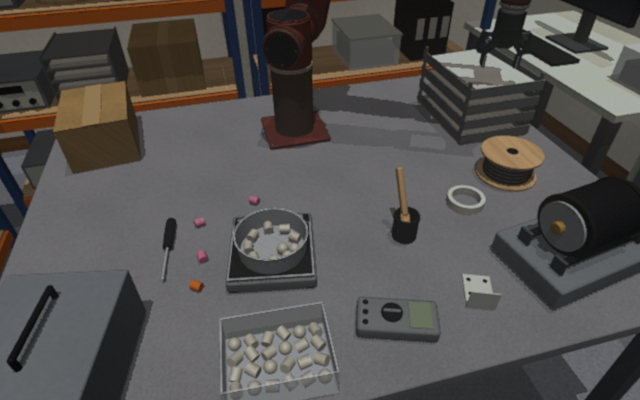

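View pics/top0.png

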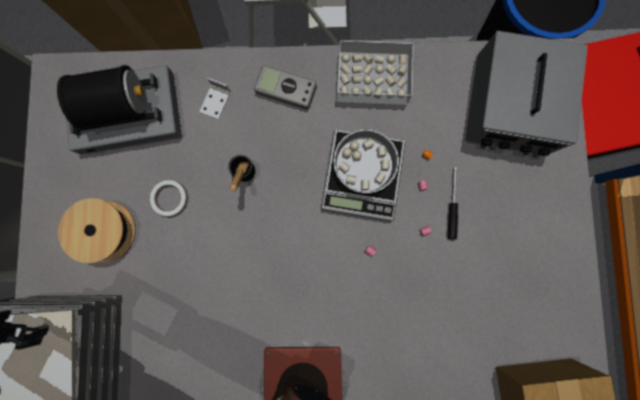

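The scene view shows the bowl on the scale at about (271,240), the paddle in the pot at (403,200), the tape at (466,199) and the screwdriver at (168,245). In the top view the bowl is at (366,162), the pot at (241,168) and the paddle's top end near (236,185). Next: close crops.

```bash
python3 - <<'E'
import cv2,numpy as np
t=np.load("pics/top0.npz")["im"][...,::-1];s=np.load("pics/scene0.npz")["im"][...,::-1]
def c(im,x,y,w,h,k): return cv2.resize(im[y:y+h,x:x+w],(w*k,h*k),interpolation=cv2.INTER_CUBIC)
a=np.hstack([c(t,320,120,90,100,4),c(t,210,135,60,100,4)[:400]])
b=np.hstack([c(s,220,190,100,100,4),c(s,375,160,60,100,4)])
cv2.imwrite("pics/crop_a.png",a);cv2.imwrite("pics/crop_b.png",b);print(a.shape,b.shape)
E
```

```text
(400, 600, 3) (400, 640, 3)
```

View pics/crop_a.png

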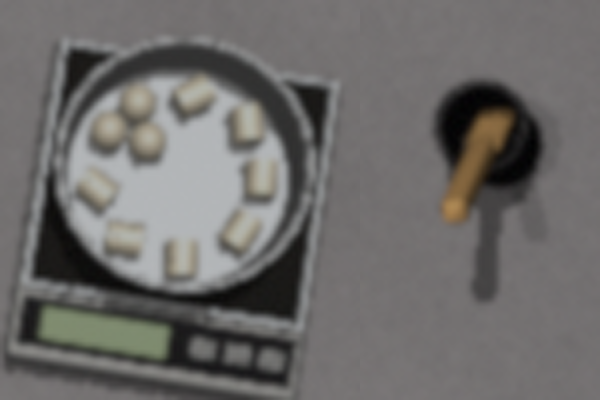

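View pics/crop_b.png

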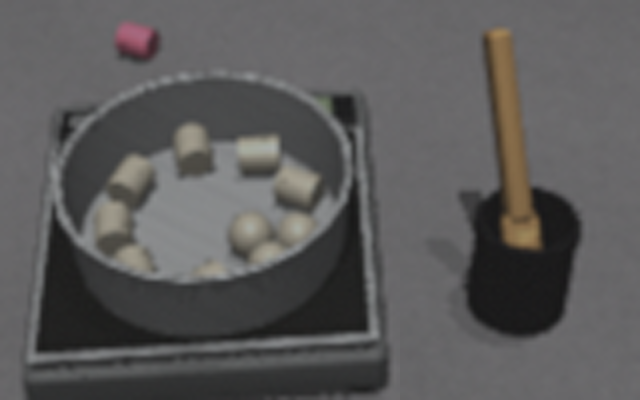

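```bash
cat > h.py <<'E'
import numpy as np,cv2
from plant import *
C={n:get_calibration(n) for n in("scene","top")}
def ray(n,uv):
    K=C[n]["intrinsics"];T=C[n]["world_from_camera"]
    d=T[:3,:3]@np.linalg.solve(K,[uv[0],uv[1],1.]);return T[:3,3],d
def onz(n,uv,z):
    o,d=ray(n,uv);return o+d*(z-o[2])/d[2]
def tri(u1,u2):
    A=np.zeros((3,3));b=np.zeros(3);L=[]
    for n,u in(("scene",u1),("top",u2)):
        o,d=ray(n,u);d=d/np.linalg.norm(d);P=np.eye(3)-np.outer(d,d);A+=P;b+=P@o;L.append((P,o))
    x=np.linalg.solve(A,b);return x,[np.linalg.norm(P@(x-o))*1e3 for P,o in L]
def proj(n,p):
    T=np.linalg.inv(C[n]["world_from_camera"]);q=T[:3,:3]@np.asarray(p)+T[:3,3];q=C[n]["intrinsics"]@q;return q[:2]/q[2]
def dep(n,d,mask):
    v,u=np.nonzero(mask&(d>0));K=C[n]["intrinsics"];T=C[n]["world_from_camera"];z=d[v,u]
    p=np.stack([(u-K[0,2])/K[0,0]*z,(v-K[1,2])/K[1,1]*z,z],1);return p@T[:3,:3].T+T[:3,3]
E
python3 - <<'E'
from h import *
for n,(x0,x1,y0,y1) in dict(top=(225,262,155,200),scene=(390,420,160,230)).items():
    f=np.load(f"pics/{n}0.npz");im=f["im"];d=f["d"]
    hsv=cv2.cvtColor(im,cv2.COLOR_RGB2HSV);m=np.zeros(d.shape,bool);m[y0:y1,x0:x1]=True
    m&=(hsv[...,1]>80)&(hsv[...,2]>60)&(hsv[...,0]<25)
    v,u=np.nonzero(m);print(n,m.sum(),u.min(),u.max(),v.min(),v.max())
    p=dep(n,d,m)
    print(p[np.argsort(v)][::max(1,len(p)//14)].round(3))
    for r in range(v.min(),v.max()+1,2):
        uu=u[v==r]
        if len(uu):print(r,uu.min(),uu.max(),end='; ')
    print()
# table/bowl/pot checks
f=np.load("pics/top0.npz");d=f["d"]
for uv in[(366,280),(366,162),(200,230),(366,132),(332,138)]:
    m=np.zeros(d.shape,bool);m[uv[1],uv[0]]=1;print(uv,dep("top",d,m).round(4),f["im"][uv[1],uv[0]])
f2=np.load("pics/scene0.npz")
E
```

```text
top 223 230 247 162 190Traceback (most recent call last):
  File "<stdin>", line 8, in <module>
IndexError: index 221 is out of bounds for axis 0 with size 221
```

```bash
python3 - <<'E'
from h import *
for n,(x0,x1,y0,y1) in dict(top=(225,262,155,200),scene=(390,420,160,230)).items():
    f=np.load(f"pics/{n}0.npz");im=f["im"];d=f["d"]
    hsv=cv2.cvtColor(im,cv2.COLOR_RGB2HSV);m=np.zeros(d.shape,bool);m[y0:y1,x0:x1]=True
    m&=(hsv[...,1]>80)&(hsv[...,2]>60)&(hsv[...,0]<25)
    v,u=np.nonzero(m);print(n,m.sum(),u.min(),u.max(),v.min(),v.max())
    p=dep(n,d,m);p=p[np.argsort(p[:,2])]
    print(p[::max(1,len(p)//14)].round(3).tolist())
    for r in range(v.min(),v.max()+1,2):
        uu=u[v==r]
        if len(uu):print(r,uu.min(),uu.max(),end='; ')
    print()
# table/bowl/pot checks
f=np.load("pics/top0.npz");d=f["d"]
for uv in[(366,280),(366,162),(200,230),(366,132),(332,138)]:
    m=np.zeros(d.shape,bool);m[uv[1],uv[0]]=1;print(uv,dep("top",d,m).round(4).tolist(),f["im"][uv[1],uv[0]])
# rim edges: points with height bands around bowl, both cams
for n in("top","scene"):
    f=np.load(f"pics/{n}0.npz");p=dep(n,f["d"],f["d"]>0)
    for nm,c,r,lo,hi in(("bowl",(.41,-.17),.13,.092,.115),("pot",(.45,.17),.06,.062,.085)):
        # coarse center by top pixel
        c=onz("top",(366,162) if nm=="bowl" else (241,168),(lo+hi)/2)[:2]
        q=p[(np.hypot(*(p[:,:2]-c).T)<r)&(p[:,2]>lo)&(p[:,2]<hi)]
        A=np.c_[2*q[:,:2],np.ones(len(q))];s=np.linalg.lstsq(A,(q[:,:2]**2).sum(1),rcond=None)[0]
        print(n,nm,len(q),s[:2].round(4),np.sqrt(s[2]+s[0]**2+s[1]**2).round(4),np.median(q[:,2]).round(4),q[:,2].max().round(4))
E
```

```text
top 223 230 247 162 190
[[0.541, 0.198, 0.001], [0.588, 0.177, 0.008], [0.599, 0.166, 0.024], [0.592, 0.161, 0.033], [0.586, 0.15, 0.048], [0.579, 0.158, 0.059], [0.573, 0.155, 0.075], [0.565, 0.158, 0.088], [0.557, 0.157, 0.105], [0.544, 0.147, 0.119], [0.532, 0.147, 0.131], [0.533, 0.152, 0.145], [0.524, 0.161, 0.156], [0.523, 0.15, 0.162], [0.515, 0.159, 0.165]]
162 244 244; 164 239 247; 166 238 247; 168 237 246; 170 236 245; 172 236 244; 174 235 242; 176 234 241; 178 233 240; 180 233 239; 182 232 239; 184 231 238; 186 230 236; 188 231 236; 190 232 233; 
scene 377 396 410 167 222
[[0.301, 0.263, -0.002], [0.581, 0.151, 0.052], [0.575, 0.157, 0.059], [0.578, 0.15, 0.066], [0.575, 0.156, 0.075], [0.565, 0.154, 0.084], [0.554, 0.15, 0.091], [0.56, 0.159, 0.101], [0.553, 0.161, 0.11], [0.546, 0.153, 0.119], [0.537, 0.15, 0.128], [0.537, 0.154, 0.136], [0.532, 0.153, 0.145], [0.522, 0.149, 0.154], [0.519, 0.154, 0.162]]
167 399 400; 169 396 402; 171 397 402; 173 397 402; 175 397 402; 177 397 403; 179 398 403; 181 398 403; 183 398 403; 185 398 404; 187 399 404; 189 399 404; 191 399 404; 193 399 405; 195 400 405; 197 400 405; 199 400 405; 201 400 405; 203 401 406; 205 401 406; 207 401 407; 209 401 407; 211 401 407; 213 401 408; 215 400 409; 217 400 409; 219 400 409; 221 402 410; 
(366, 280) [[0.2761, -0.1771, 0.0018]] [118 115 115]
(366, 162) [[0.5926, -0.1814, 0.0519]] [179 182 184]
(200, 230) [[0.4183, 0.2813, 0.0008]] [118 114 114]
(366, 132) [[0.6639, -0.179, 0.0949]] [54 54 54]
(332, 138) [[0.674, -0.0929, 0.0013]] [97 96 96]
top bowl 458 [ 0.5859 -0.1757] 0.0805 0.101 0.1069
top pot 172 [0.5832 0.1546] 0.0277 0.0728 0.0834
scene bowl 631 [ 0.5881 -0.1741] 0.0805 0.0988 0.1041
scene pot 277 [0.5888 0.1568] 0.0267 0.07 0.0849
```

```bash
python3 - <<'E'
from h import *
ns=[]
for n,(x0,x1,y0,y1),rr in(("top",(225,262,155,200),(176,189)),("scene",(390,420,160,230),(170,209))):
    f=np.load(f"pics/{n}0.npz");im=f["im"]
    hsv=cv2.cvtColor(im,cv2.COLOR_RGB2HSV);m=np.zeros(im.shape[:2],bool);m[y0:y1,x0:x1]=True
    m&=(hsv[...,1]>80)&(hsv[...,2]>60)&(hsv[...,0]<25);m[:rr[0]]=0;m[rr[1]:]=0
    L=[]
    for r in range(*rr):
        u=np.nonzero(m[r])[0]
        if len(u): L.append(((u.min()+u.max())/2,r))
    vx,vy,x,y=cv2.fitLine(np.array(L,np.float32),cv2.DIST_HUBER,0,.01,.01).ravel()
    print(n,vx,vy,x,y)
    o,a=ray(n,(x,y));_,b=ray(n,(x+20*vx,y+20*vy));k=np.cross(a,b);k/=np.linalg.norm(k);ns.append((k,o))
d=np.cross(ns[0][0],ns[1][0]);d/=np.linalg.norm(d);d*=np.sign(d[2])
p=np.linalg.solve(np.array([ns[0][0],ns[1][0],[0,0,1]]),[ns[0][0]@ns[0][1],ns[1][0]@ns[1][1],.1])
print("dir",d,np.degrees(np.arccos(d[2])),"at z=.1",p)
top,e=tri((399.5,168),(233,188.5));print("top end",top,e, "tip",top-.18*d)
for z in(.006,.05,.16):
    q=p+d*(z-p[2])/d[2];print(z,q.round(4))
R=observe()
print(inverse_kinematics([.53,.155,.12],[0,np.pi/2,0]))
E
```

```text
top 0.35167357 -0.9361227 235.35 181.4
scene 0.12669641 0.9919415 401.35 188.2
dir [-0.81837677  0.1544285   0.5535443 ] 56.389491718196936 at z=.1 [0.5915526  0.14297362 0.1       ]
top end [0.51245807 0.15694376 0.15975819] [np.float64(1.3535695817552706), np.float64(1.3535695817552307)] tip [0.65976589 0.12914663 0.06012021]
0.006 [0.7305 0.1167 0.006 ]
0.05 [0.6655 0.129  0.05  ]
0.16 [0.5028 0.1597 0.16  ]
[ 1.41693706e-01  1.55531295e-01  1.81998890e+00 -4.44089210e-16
  1.16607246e+00 -1.42910262e+00]
```

```bash
python3 - <<'E'
from h import *
for n,(x0,x1,y0,y1) in dict(top=(225,262,155,200),scene=(390,420,160,230)).items():
    f=np.load(f"pics/{n}0.npz");im=f["im"];d=f["d"]
    hsv=cv2.cvtColor(im,cv2.COLOR_RGB2HSV);m=np.zeros(d.shape,bool);m[y0:y1,x0:x1]=True
    m&=(hsv[...,1]>80)&(hsv[...,2]>60)&(hsv[...,0]<25)
    m=cv2.erode(m.astype(np.uint8),np.ones((1,3)))>0
    p=dep(n,d,m);p=p[(p[:,2]>.075)&(p[:,2]<.156)&(abs(p[:,1]-.155)<.02)]
    for k in range(3):
        A=np.c_[p[:,2]-.12,np.ones(len(p))];sx=np.linalg.lstsq(A,p[:,0],rcond=None)[0];sy=np.linalg.lstsq(A,p[:,1],rcond=None)[0]
        r=p[:,0]-A@sx;p=p[abs(r)<2*r.std()]
    print(n,len(p),"x",sx,"y",sy,"lean",np.degrees(np.arctan(sx[0])),np.degrees(np.arctan(sy[0])),r.std())
E
```

```text
top 65 x [-0.58057726  0.54689882] y [-0.02300182  0.15347832] lean -30.138476053677778 -1.3176748925651054 0.0008480276958590003
scene 143 x [-0.59881559  0.54638714] y [-0.01245649  0.15375538] lean -30.91383206550503 -0.7136673122991131 0.0016622536495540419
```

Candidates for the paddle. The wooden stick in the pot is at scene (403,200) / top (238,177); the wooden spool at scene (512,155) and the cardboard box are not it. For the media I take only the pieces inside the bowl. The tray of spares at scene (278,345), the pink pieces at (254,200), (199,222) and (202,256), and the orange one at (196,286) are out. The crops confirm these choices: the balls are the three round ones at bowl crop (137,100), (108,132) and (147,141).

```bash
python3 - <<'E'
from h import *
p=np.pi/2-np.radians(29.5);ax=np.array([np.cos(p),0,-np.sin(p)])
T=np.array([.5445,.1545,.1085]);o=[0,p,0]
for q in(T-.15*ax,T,):print(inverse_kinematics(q,o))
for q in([.587,-.175,.17],[.62,-.175,.17],[.587,-.2,.17],[.55,-.14,.17]):print(inverse_kinematics(q,[0,np.pi/2,0]))
movep(T-.12*ax,o)
s=observe();print(s["time_s"],s["eef_pos"],s["ft_force"])
im,d=get_image("scene");im2,d2=get_image("top")
a=cv2.resize(im[120:270,340:470],None,fx=3,fy=3);b=cv2.resize(im2[120:270,190:310],None,fx=3,fy=3)
cv2.imwrite("pics/pre.png",np.hstack([a,b])[...,::-1])
E
```

```text
[ 0.23605796 -0.50064459  2.23808006 -0.14679358  0.90650611 -1.2735167 ]
[ 0.19332432 -0.10712706  2.20599003 -0.1840139   0.54338317 -1.24404422]
[-0.41841157  0.23966585  1.62153724  0.          1.28038957 -1.98920789]
[-0.3974133   0.31219434  1.53310815  0.          1.29629016 -1.96820963]
[-0.4554679   0.25709903  1.60064609  0.          1.28384753 -2.02626422]
[-0.38819152  0.13555866  1.74136649  0.          1.2646675  -1.95898785]
1.925 [0.48564516 0.15506642 0.21338097] [-0.18645963  0.1507428   0.5021231 ]
```

View pics/pre.png

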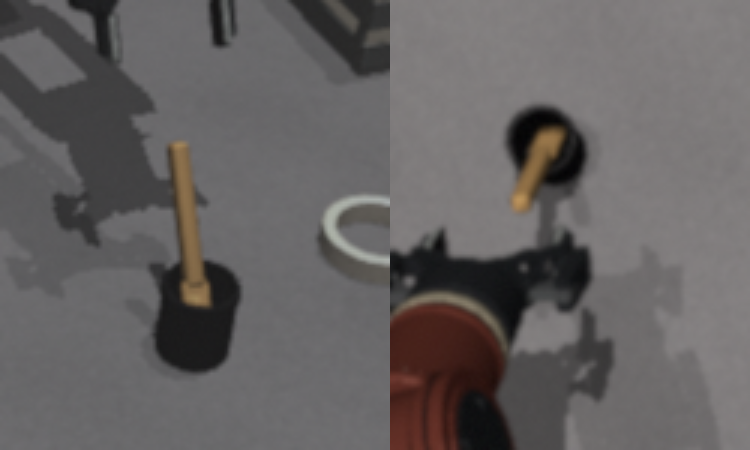

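```bash
python3 - <<'E'
from h import *
p=np.pi/2-np.radians(29.5);ax=np.array([np.cos(p),0,-np.sin(p)])
T=np.array([.5445,.1545,.1085])
print(move_l(T,feed=.1,max_force=8))
s=observe();print(s["time_s"],s["eef_pos"],s["ft_force"])
gripper_to(0.0,100);s=observe();print("grip",s["time_s"],s["opening"],s["eef_pos"],s["ft_force"],s["torque"])
im,d=get_image("scene");cv2.imwrite("pics/grip.png",cv2.resize(im[120:270,330:480],None,fx=4,fy=4)[...,::-1])
E
```

```text
False
3.375 [0.5447443  0.15462687 0.10911031] [0.24099227 0.74629222 0.28920408]
grip 4.0167 0.01448637140184044 [0.54457793 0.15478228 0.10873734] [-0.77416505  1.92785599  1.85497277] [0.42483119 0.36151849 0.22253524]
```

View pics/grip.png

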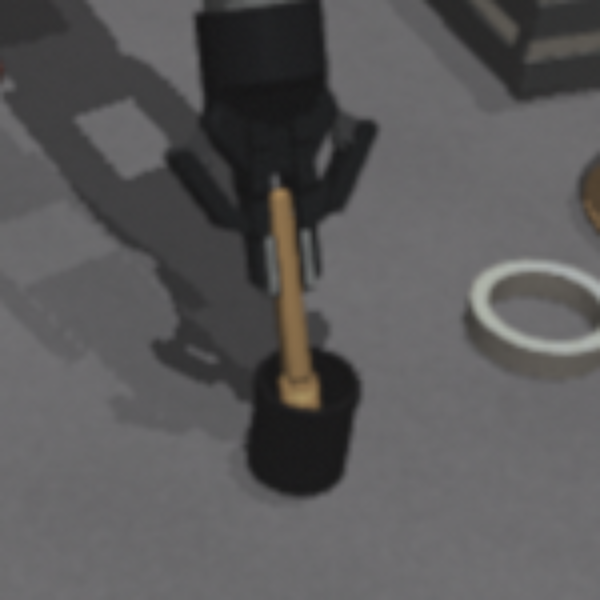

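```bash
python3 - <<'E'
from h import *
p=np.pi/2-np.radians(29.5);ax=np.array([np.cos(p),0,-np.sin(p)])
T=np.array([.5445,.1545,.1085])
print(move_l(T-.125*ax,feed=.15,max_force=10))
movep([.587,-.05,.29],[0,np.pi/2,0])
hold(.2)
s=observe();print(s["time_s"],s["eef_pos"],s["tcp_rot"],s["ft_force"],s["torque"])
im,d=get_image("scene");im2,d2=get_image("top");np.savez("pics/carry.npz",a=im,b=im2,da=d,db=d2)
print(proj("scene",[.587,-.05,.174]),proj("top",[.587,-.05,.174]))
cv2.imwrite("pics/carry.png",np.hstack([cv2.resize(im[90:270,210:390],(400,400)),cv2.resize(im2[90:230,250:410],(400,350))[:400] if 0 else cv2.resize(im2[90:250,250:410],(400,400))])[...,::-1])
E
```

```text
False
6.2167 [ 0.58633247 -0.04834005  0.28992975] [0.20083771 1.57063089 0.20298859] [-0.06622054  0.34216785 -1.07030255] [-0.02313357 -0.04453203 -0.01205279]
[324.21028857 197.1977412 ] [316.84068086 155.40858924]
```

View pics/carry.png

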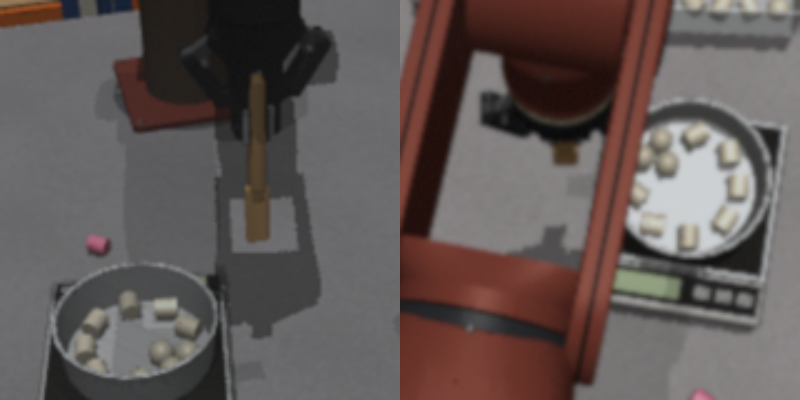

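```bash
python3 - <<'E'
from h import *
for uv in[(354.3,145),(347,153),(356.8,155.3),(368.5,144),(381.5,151),(385,165),(379,177.5),(365,184.5),(351,179.3),(344.3,167)]:
    q=onz("top",uv,.065)[:2]-[.587,-.175];print((q*1e3).round(),np.hypot(*q).round(4))
movep([.587,-.175,.23],[0,np.pi/2,0]);hold(.1)
s=observe();print(s["time_s"],s["eef_pos"],s["ft_force"])
print(move_l([.587,-.175,.185],feed=.1,max_force=5));hold(.15);f0=observe()
r=move_l([.587,-.175,.155],feed=.02,max_force=2.5)
s=observe();print(r,s["time_s"],s["eef_pos"],s["ft_force"],f0["ft_force"])
E
```

```text
[50. 25.] 0.0558
[29. 45.] 0.0532
[22. 19.] 0.0288
[ 52. -13.] 0.0535
[ 32. -47.] 0.057
[ -6. -55.] 0.0553
[-39. -38.] 0.0547
[-57.  -0.] 0.0574
[-43.  36.] 0.056
[-9. 53.] 0.0539
7.025 [ 0.58756202 -0.17425156  0.23096628] [-0.34684526 -0.09262488 -0.24105159]
False
True 8.6667 [ 0.58699638 -0.17497598  0.1681542 ] [-0.89288492  1.05113828  5.18547564] [-0.25667986  0.04183754 -0.94064243]
```

```bash
cat >> h.py <<'E'
BC=np.array([.587,-.175])
def stir(a0,a1,R0,R1,z=.1695,feed=.06,step=15,fmax=6,log=True):
    """angles deg, centre BC; on a stop, draw in towards the centre and go on"""
    n=max(1,int(round(abs(a1-a0)/step)));fm=0;stops=[]
    for i in range(1,n+1):
        a=np.radians(a0+(a1-a0)*i/n);R=R0+(R1-R0)*i/n
        t=BC+R*np.array([np.cos(a),np.sin(a)])
        if move_l([*t,z],feed=feed,max_force=fmax):
            s=observe();stops.append((round(np.degrees(a)),s["ft_force"].round(1).tolist()))
            c=s["eef_pos"][:2];move_l([*(BC+.8*(c-BC)),z],feed=feed)
            t=BC+.8*R*np.array([np.cos(a),np.sin(a)])
            if move_l([*t,z],feed=feed,max_force=fmax): stops.append("again")
        fm=max(fm,np.linalg.norm(observe()["ft_force"]))
    s=observe();print("stir",a1,"t",s["time_s"],"fmax",fm.round(2),"stops",stops,s["ft_force"].round(1),flush=True)
E
python3 - <<'E'
from h import *
move_l([*BC,.1695],feed=.05);hold(.1);print(observe()["ft_force"])
a=np.radians(221)
print(move_l([*(BC+.03*np.array([np.cos(a),np.sin(a)])),.1695],feed=.06,max_force=5))
stir(221,401,.030,.031)
im,d=get_image("scene");cv2.imwrite("pics/st1.png",cv2.resize(im[170:290,210:330],(600,600))[...,::-1])
E
```

```text
[1.4025045  0.16468861 1.42869753]
False
stir 401 t 13.0667 fmax 1.6 stops [] [-0.7  0.4 -0.8]
```

View pics/st1.png

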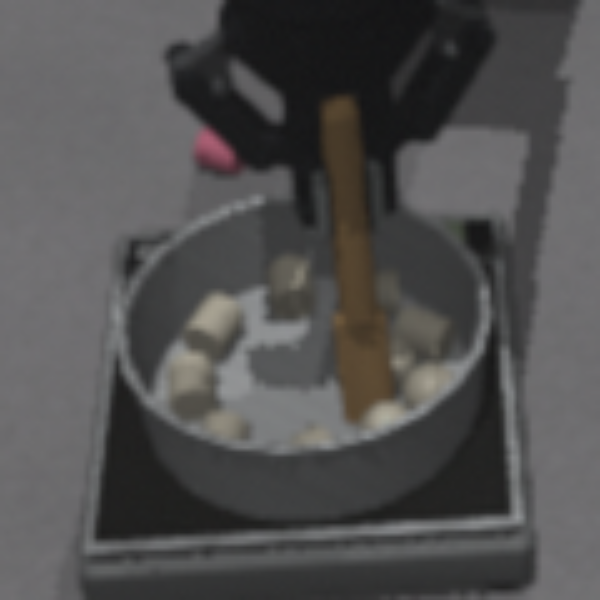

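The scene view shows the blade (crop 365,370) down in the bowl among the media, with the inner ball just ahead of it at crop (400,360). All the media are in the bowl and the forces are low, so I carry on round.

```bash
python3 - <<'E'
from h import *
stir(401,681,.031,.034,feed=.08,step=20)
stir(681,971,.034,.036,feed=.08,step=20)
s=observe()
c=s["eef_pos"]
move_l([c[0],c[1],.225],feed=.15)
move_l([.52,-.03,.24],feed=.2)
im,d=get_image("scene");im2,d2=get_image("top");np.savez("pics/st2.npz",a=im,b=im2,d=d2)
print(observe()["time_s"])
cv2.imwrite("pics/st2.png",np.hstack([cv2.resize(im[180:290,215:325],(400,400),interpolation=2),cv2.resize(im2[115:225,315:425],(400,400),interpolation=2)])[...,::-1])
E
```

```text
stir 681 t 17.1917 fmax 6.04 stops [] [-2.8  2.2  1.3]
stir 971 t 22.2917 fmax 5.15 stops [(950, [-0.1, 1.0, 4.1]), (971, [1.0, 0.4, 4.0])] [-0.5  2.3  0.3]
23.9667
```

View pics/st2.png

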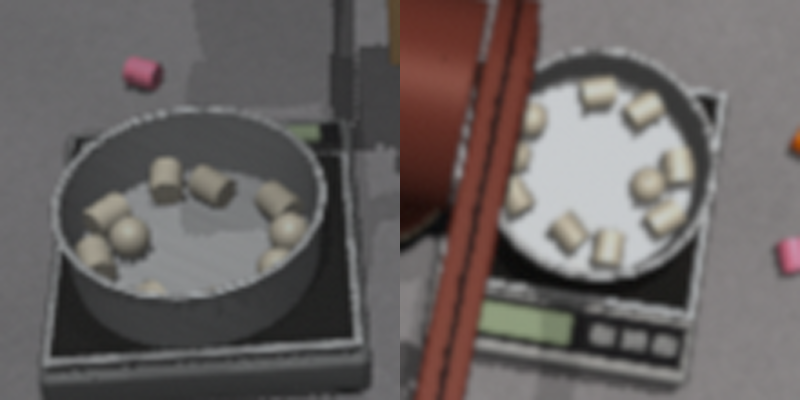

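```bash
python3 - <<'E'
from h import *
movep([.50,.10,.25],[0,np.pi/2,0])
im2,d2=get_image("top");np.savez("pics/st3.npz",b=im2,d=d2)
print(observe()["time_s"])
cv2.imwrite("pics/st3.png",cv2.resize(im2[115:225,315:425],(600,600),interpolation=2)[...,::-1])
E
```

```text
24.6083
```

View pics/st3.png

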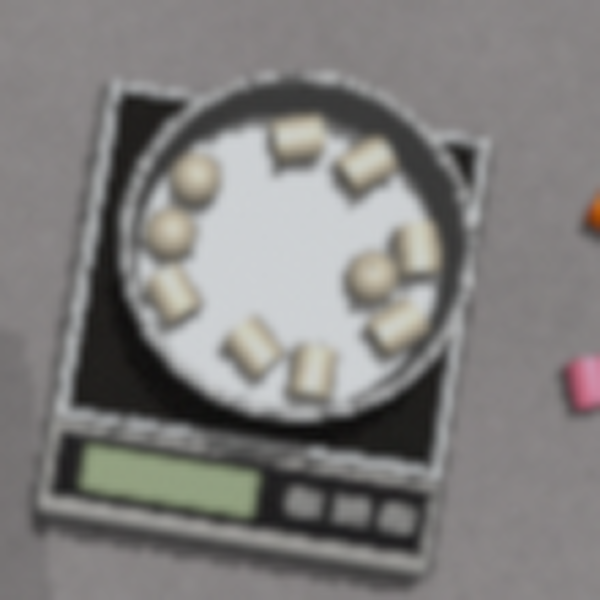

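Left of the bowl, two balls nearly touch at crop (195,178) and (170,233). The third is clear of them, at (373,276). I will wedge the blade between the first two and push the upper one along the wall.

```bash
cat >> h.py <<'E'
def media(cr,k,off,z=.065):
    return [onz("top",(c[0]/k+off[0],c[1]/k+off[1]),z)[:2] for c in cr]
def circ(n,d,c,r=.12,lo=.092,hi=.115):
    p=dep(n,d,d>0);q=p[(np.hypot(*(p[:,:2]-c).T)<r)&(p[:,2]>lo)&(p[:,2]<hi)]
    A=np.c_[2*q[:,:2],np.ones(len(q))];s=np.linalg.lstsq(A,(q[:,:2]**2).sum(1),rcond=None)[0];return s[:2].round(4),np.sqrt(s[2]+s[0]**2+s[1]**2).round(4)
E
python3 - <<'E'
from h import *
d=np.load("pics/st3.npz")["d"];print(circ("top",d,BC))
k=600/110
P=media([(195,178),(170,233),(373,276),(298,138),(365,165),(172,296)],k,(315-.5+.5/k,115-.5+.5/k))
for p in P:print(((p-BC)*1e3).round(1))
E
```

```text
(array([ 0.5886, -0.1846]), np.float64(0.0805))
[44.1 35.6]
[16.8 48.5]
[ -6.5 -49.6]
[ 63.1 -15.4]
[ 48.9 -47.7]
[-14.5  48.3]
```

```bash
python3 - <<'E'
from h import *
im=np.load("pics/st3.npz")["b"];im0=np.load("pics/top0.npz")["im"]
a=cv2.resize(im0[120:225,315:415],(800,840)[:2],interpolation=2)[:600*840//840]
cv2.imwrite("pics/pl.png",np.hstack([cv2.resize(im0[120:225,315:415],(400,420),interpolation=2),cv2.resize(im[120:225,315:415],(400,420),interpolation=2)])[...,::-1])
k=600/110;P=media([(115,85),(485,138),(445,475),(60,415)],k,(314.5,114.5),z=.048)
P=np.array(P);print(P.round(4),P.mean(0),[np.linalg.norm(P[i]-P[i-1]).round(4) for i in range(4)])
for n,f,key in(("top0","d","im"),):
    d=np.load("pics/top0.npz")["d"];print(circ("top",d,BC))
f=np.load("pics/scene0.npz");print(circ("scene",f["d"],BC))
d=np.load("pics/st3.npz")["d"];print(circ("top",d,BC+[.002,-.009]))
E
```

```text
[[ 0.6839 -0.1017]
 [ 0.6527 -0.285 ]
 [ 0.4845 -0.2585]
 [ 0.5173 -0.071 ]] [ 0.58459526 -0.17903089] [np.float64(0.1693), np.float64(0.186), np.float64(0.1703), np.float64(0.1904)]
(array([ 0.5859, -0.1757]), np.float64(0.0805))
(array([ 0.5881, -0.1741]), np.float64(0.0805))
(array([ 0.5886, -0.1846]), np.float64(0.0805))
```

View pics/pl.png

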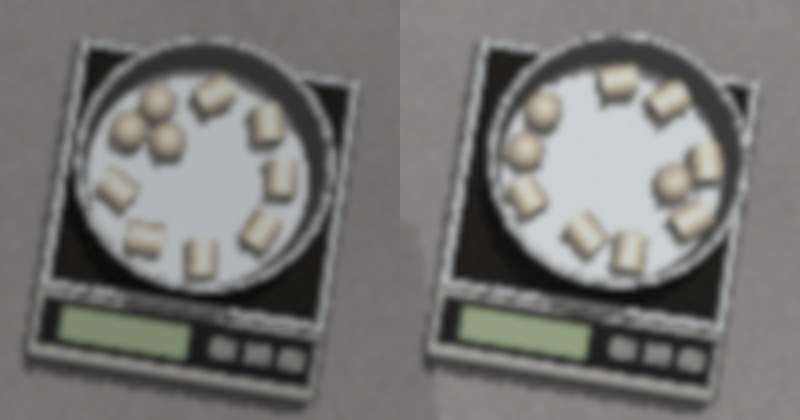

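The bowl has crept: the depth circle moved from (0.586,-0.176) to (0.589,-0.185), while the platter centre is about (0.585,-0.179). Before separating the last pair I will nudge it back from inside, gently.

```bash
python3 - <<'E'
from h import *
gripper_to(0.0,120)
x=.590
im,d=get_image("scene");print("scene circ",circ("scene",d,BC+[.002,-.008]))
movep([x,-.178,.235],[0,np.pi/2,0])
r=move_l([x,-.178,.172],feed=.12,max_force=5);hold(.15);f0=observe()
r2=move_l([x,-.178,.160],feed=.015,max_force=2)
s=observe();print(r,r2,s["time_s"],s["eef_pos"],s["ft_force"]-f0["ft_force"])
z=s["eef_pos"][2]+.0015
move_l([x,-.178,z],feed=.05)
f0=observe()
for y in(-.145,-.130,-.124,-.121,-.119):
    r=move_l([x,y,z],feed=.05 if y<-.125 else .02,max_force=14)
    s=observe();print(y,r,s["time_s"],s["eef_pos"].round(4),(s["ft_force"]-f0["ft_force"]).round(1))
    if r:break
im,d=get_image("scene");print("scene circ",circ("scene",d,BC+[.002,-.005]))
cv2.imwrite("pics/push.png",cv2.resize(im[170:290,210:330],(600,600),interpolation=2)[...,::-1])
E
```

```text
scene circ (array([ 0.591, -0.183]), np.float64(0.0806))
False True 27.25 [ 0.59020077 -0.17820293  0.16830183] [ 0.13187245 -0.12315579  4.91074418]
-0.145 False 28.3083 [ 0.5897 -0.1468  0.1702] [-1.3 -7.2  0.7]
-0.13 False 28.7583 [ 0.5897 -0.1317  0.1702] [-2.7 -6.8 -0.4]
-0.124 False 29.2083 [ 0.5896 -0.1264  0.1702] [-2.5 -8.2 -0.6]
-0.121 False 29.5083 [ 0.5895 -0.1234  0.1701] [-3.1 -8.4  0.2]
-0.119 False 29.7583 [ 0.5894 -0.1214  0.1701] [-2.7 -8.9 -0.6]
scene circ (array([ 0.5955, -0.1637]), np.float64(0.0768))
```

View pics/push.png

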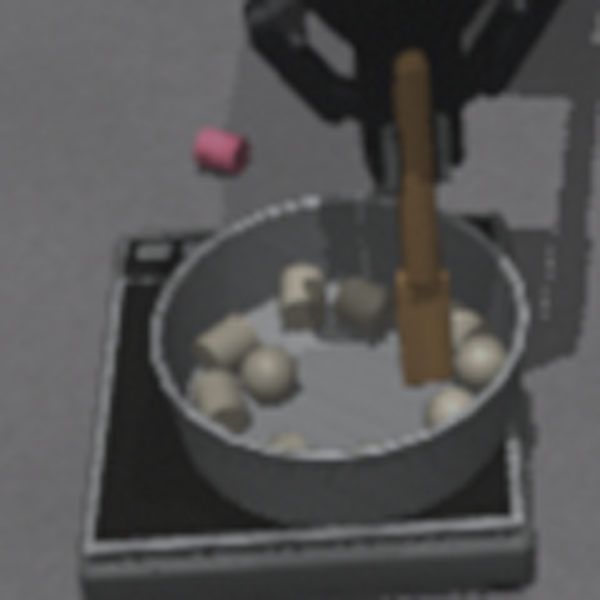

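I overshot: the blade jammed against media and carried the bowl some 15 mm too far in +y. I will push it back from outside on the rim, where no media are in the way.

```bash
python3 - <<'E'
from h import *
x=.587
move_l([.5894,-.145,.1702],feed=.06)
move_l([.5894,-.145,.242],feed=.2)
move_l([x,-.045,.242],feed=.2)
move_l([x,-.045,.203],feed=.12,max_force=5);f0=observe()
for y in(-.070,-.078,-.084):
    r=move_l([x,y,.203],feed=.04 if y<-.07 else .08,max_force=14)
    s=observe();print(y,r,s["time_s"],s["eef_pos"].round(4),(s["ft_force"]-f0["ft_force"]).round(1))
    if r:break
move_l([x,-.06,.203],feed=.08)
move_l([x,-.02,.25],feed=.2)
movep([.50,.10,.25],[0,np.pi/2,0])
im2,d2=get_image("top");np.savez("pics/st4.npz",b=im2,d=d2)
print(observe()["time_s"],circ("top",d2,np.array([.587,-.178])))
cv2.imwrite("pics/st4.png",cv2.resize(im2[115:225,315:425],(600,600),interpolation=2)[...,::-1])
E
```

```text
-0.07 False 32.4917 [ 0.5876 -0.0696  0.204 ] [-0.2  5.   2.2]
-0.078 False 32.8417 [ 0.5875 -0.0762  0.2039] [1.  7.8 3. ]
-0.084 False 33.1417 [ 0.5875 -0.082   0.2039] [0.8 8.6 2.4]
34.7417 (array([ 0.5931, -0.1751]), np.float64(0.0806))
```

View pics/st4.png

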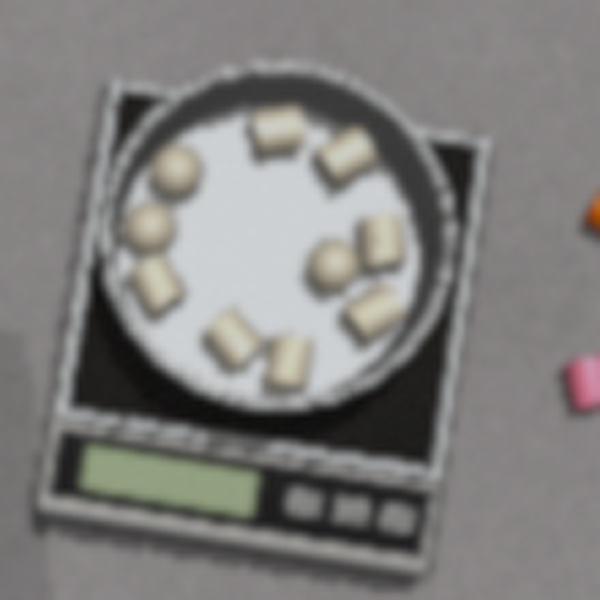

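```bash
python3 - <<'E'
from h import *
k=600/110
P=np.array(media([(175,170),(148,226),(332,265),(277,130),(157,284)],k,(314.5+.5/k,114.5+.5/k)))
B2=np.array([.5931,-.1751]);print(((P-B2)*1e3).round(1),P[:2].round(4))
A,B=P[:2]
yb=A[1]-.010; x0=A[0]-.024
print("start",x0,yb)
movep([x0-.03,yb-.035,.235],[0,np.pi/2,0])
move_l([x0-.03,yb-.035,.1705],feed=.12,max_force=6);hold(.1);f0=observe();print(f0["time_s"],f0["ft_force"].round(1),f0["eef_pos"].round(4))
print(move_l([x0,yb-.02,.1705],feed=.08,max_force=5))
print(move_l([x0,yb,.1705],feed=.05,max_force=5))
for dx in(.010,.018,.026,.032):
    r=move_l([x0+dx,yb,.1705],feed=.05,max_force=5)
    s=observe();print(dx,r,s["time_s"],s["eef_pos"].round(4),(s["ft_force"]-f0["ft_force"]).round(1))
    if r:break
im,d=get_image("scene");cv2.imwrite("pics/sep.png",cv2.resize(im[170:290,210:330],(600,600),interpolation=2)[...,::-1])
E
```

```text
[[ 42.2  45.4]
 [ 14.4  59.3]
 [ -6.7 -29.8]
 [ 61.3  -5.2]
 [-14.5  55.6]] [[ 0.6353 -0.1297]
 [ 0.6075 -0.1158]]
start 0.6113126464052584 -0.13970971545179098
36.6417 [-0.1 -0.5 -0.4] [ 0.5819 -0.1749  0.1715]
False
True
0.01 True 37.8583 [ 0.6115 -0.1398  0.1685] [ 0.1 -0.9  3.7]
```

View pics/sep.png

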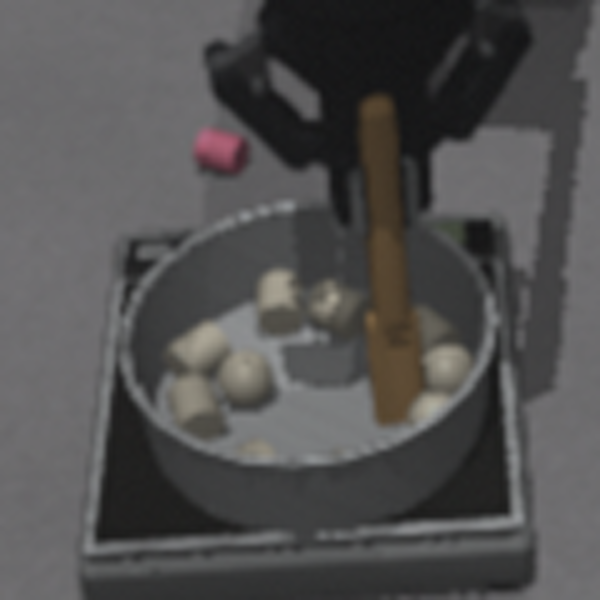

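```bash
python3 - <<'E'
from h import *
x0,yb=.6113,-.1397
c=observe()["eef_pos"]
move_l([c[0],c[1],.1735],feed=.05);hold(.1);f0=observe();print(f0["eef_pos"].round(4),f0["ft_force"].round(1))
for dx in(.008,.016,.024,.030):
    r=move_l([x0+dx,yb,.1730],feed=.04,max_force=6)
    s=observe();print(dx,r,s["time_s"],s["eef_pos"].round(4),(s["ft_force"]-f0["ft_force"]).round(1))
    if r:break
im,d=get_image("scene");cv2.imwrite("pics/sep2.png",cv2.resize(im[170:290,210:330],(600,600),interpolation=2)[...,::-1])
E
```

```text
[ 0.6111 -0.1396  0.1732] [ 0.3  0.  -0.5]
0.008 True 38.4917 [ 0.6145 -0.14    0.1717] [-1.4 -0.3  1.1]
```

View pics/sep2.png

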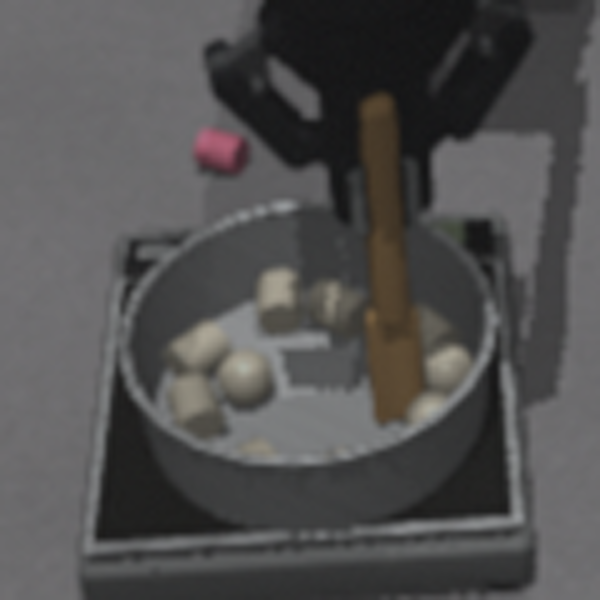

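```bash
python3 - <<'E'
from h import *
x0,yb=.6113,-.1397
f0=observe();print(f0["eef_pos"].round(4),f0["ft_force"].round(1))
for dx in(.022,.034):
    r=move_l([x0+dx,yb,.1730],feed=.05,max_force=9)
    s=observe();print(dx,r,s["time_s"],s["eef_pos"].round(4),(s["ft_force"]-f0["ft_force"]).round(1))
im,d=get_image("scene");cv2.imwrite("pics/sep3.png",cv2.resize(im[170:290,210:330],(600,600),interpolation=2)[...,::-1])
E
```

```text
[ 0.6143 -0.1398  0.1713] [-1.3 -0.5 -0.3]
0.022 False 39.0667 [ 0.6312 -0.1405  0.1716] [-4.7 -2.2  0.9]
0.034 False 39.4583 [ 0.643  -0.1405  0.1715] [-5.4 -2.2  0.5]
```

View pics/sep3.png

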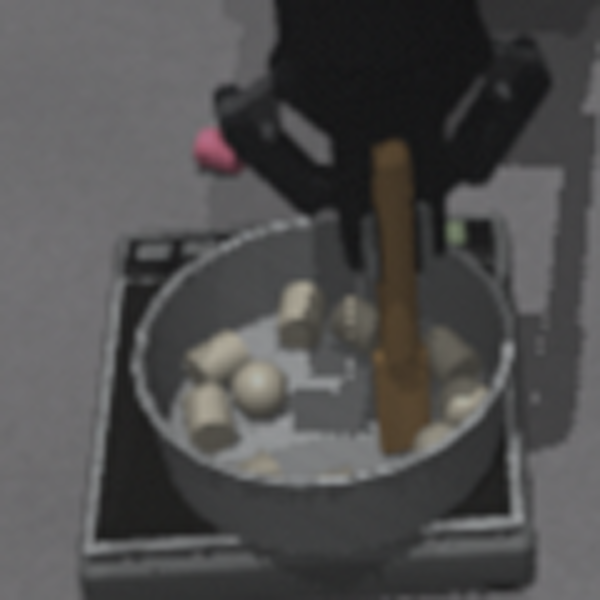

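The ball jammed against the wall and the bowl slid forward instead of the ball moving. I will recentre the bowl from outside, then try a pure tangential push with the blade turned radially.

```bash
python3 - <<'E'
from h import *
y=-.177
move_l([.632,-.143,.173],feed=.1)
move_l([.632,-.143,.240],feed=.25)
move_l([.735,y,.240],feed=.25)
move_l([.735,y,.203],feed=.15,max_force=6);f0=observe()
r=move_l([.705,y,.203],feed=.1,max_force=14);print(r)
r=move_l([.6690,y,.203],feed=.06,max_force=14)
s=observe();print(r,s["time_s"],s["eef_pos"].round(4),(s["ft_force"]-f0["ft_force"]).round(1))
hold(.1);print(observe()["eef_pos"].round(4))
move_l([.685,y,.203],feed=.1)
move_l([.70,-.09,.245],feed=.25)
movep([.52,.08,.245],[0,np.pi/2,0])
im2,d2=get_image("top");np.savez("pics/st5.npz",b=im2,d=d2)
print(observe()["time_s"],circ("top",d2,np.array([.587,-.178])))
cv2.imwrite("pics/st5.png",cv2.resize(im2[115:225,315:425],(600,600),interpolation=2)[...,::-1])
E
```

```text
False
False 42.3917 [ 0.6711 -0.1772  0.204 ] [ 6.3 -0.4 -1.9]
[ 0.6712 -0.1771  0.2039]
44.3667 (array([ 0.6026, -0.1703]), np.float64(0.0806))
```

View pics/st5.png

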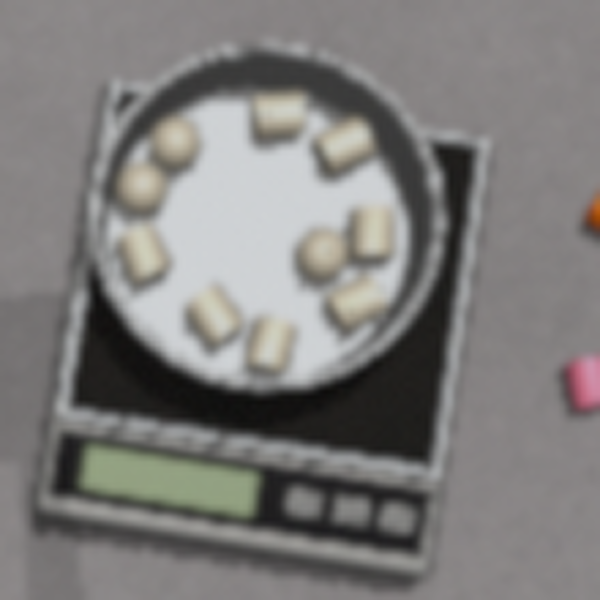

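```bash
python3 - <<'E'
from h import *
im,d=get_image("scene");im2=np.load("pics/st5.npz")["b"]
s=observe();e=s["eef_pos"];print(s["time_s"],e)
for n in("scene","top"):print(n,proj(n,e),proj(n,e-[0,0,.116]),proj(n,e+[.017,0,-.115]))
a=im[120:240,320:440];b=im2[120:240,210:330];cv2.imwrite("pics/pad.png",np.hstack([cv2.resize(a,(400,400),interpolation=2),cv2.resize(b,(400,400),interpolation=2)])[...,::-1])
for n,I,dd in(("scene",im,d),("top",im2,np.load("pics/st5.npz")["d"])):
    hsv=cv2.cvtColor(I,cv2.COLOR_RGB2HSV);u,v=proj(n,e-[0,0,.06]);m=np.zeros(dd.shape,bool);m[int(v)-45:int(v)+45,int(u)-25:int(u)+25]=1
    m&=(hsv[...,1]>80)&(hsv[...,2]>40)&(hsv[...,0]<25)&(hsv[...,0]>8);p=dep(n,dd,m);p=p[np.argsort(p[:,2])];p=p[np.hypot(*(p[:,:2]-e[:2]).T)<.05]
    print(n,len(p));print(p[::max(1,len(p)//10)].round(3).tolist())
E
```

```text
44.4167 [0.52110749 0.07884936 0.24507092]
scene [371.7513006  144.76379056] [368.80678412 185.70296181] [371.25119896 189.58798135]
top [259.20970453 178.79123573] [266.05047371 186.00074378] [265.99243596 179.2389696 ]
scene 487
[[0.544, 0.073, 0.132], [0.542, 0.068, 0.146], [0.543, 0.069, 0.161], [0.539, 0.07, 0.176], [0.533, 0.069, 0.188], [0.539, 0.083, 0.207], [0.536, 0.075, 0.225], [0.534, 0.075, 0.245], [0.53, 0.084, 0.264], [0.526, 0.08, 0.286], [0.524, 0.086, 0.306]]
top 6
[[0.481, 0.073, 0.44], [0.482, 0.072, 0.448], [0.481, 0.081, 0.453], [0.481, 0.083, 0.453], [0.481, 0.077, 0.454], [0.481, 0.079, 0.455]]
```

View pics/pad.png

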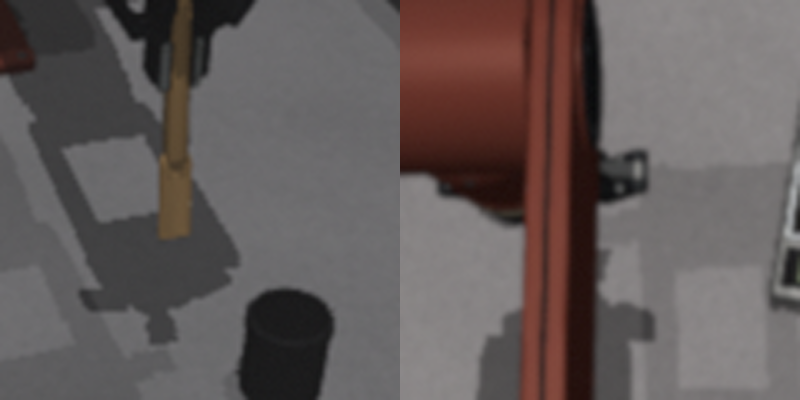

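The paddle has pivoted about 8° between the pads, tip towards +x, during the x pushes. That explains the short push. I will tilt the tool to compensate, and roll ball A off the wall by dragging lightly on top of it instead of squeezing it.

```bash
cat >> h.py <<'E'
PIT=np.pi/2+np.radians(8)
def tcp(tip,psi): # TCP for paddle upright with tip at 'tip' (tip z: floor=.052)
    return [tip[0]-.003*np.cos(psi),tip[1]-.003*np.sin(psi),tip[2]+.116],[0,PIT,psi]
def psi_for(d,near):
    c=[]
    for s in(1,-1):
        ps=np.arctan2(-s*d[0],s*d[1]);q=inverse_kinematics(*tcp([*near,.12],ps))
        if q is not None:c.append((abs(q[5]),ps,q))
    c.sort(key=lambda t:t[0]);return c[0][1],c[0][2]
E
python3 - <<'E'
from h import *
k=600/110
P=np.array(media([(175,140),(143,187),(322,252),(277,115),(345,145)],k,(314.5+.5/k,114.5+.5/k)))
B2=np.array([.6026,-.1703]);print(((P-B2)*1e3).round(1))
A,B=P[:2];t=(A-B);D=np.linalg.norm(t);t/=D;n=(B2-A);n-=n@t*t;n/=np.linalg.norm(n)
d=.75*t+.66*n;d/=np.linalg.norm(d);print(D,d)
ps,q=psi_for(d,A);print(np.degrees(ps),q)
s0=A-.005*d
pos,o=tcp([*s0,.120],ps);movep(pos,o)
pos,_=tcp([*s0,.090],ps);print(move_l(pos,feed=.12,max_force=6));hold(.15);f0=observe()
pos,_=tcp([*s0,.070],ps);r=move_l(pos,feed=.02,max_force=1.5)
s=observe();print(r,s["time_s"],s["eef_pos"].round(4),(s["ft_force"]-f0["ft_force"]).round(1))
im,dd=get_image("scene");cv2.imwrite("pics/dr.png",cv2.resize(im[160:280,210:330],(600,600),interpolation=2)[...,::-1])
np.savez("pics/dr.npz",s0=s0,d=d,ps=ps,f=f0["ft_force"])
E
```

```text
[[ 47.8  40.2]
 [ 24.5  56.5]
 [ -9.7 -30. ]
 [ 59.3 -10.2]
 [ 43.5 -43. ]]
0.02841826838373752 [ 0.2372168  -0.97145674]
-166.2776682877545 [-0.35314105  0.21751072  1.52714008  0.08118807  1.28179402  0.95949284]
False
True 47.7583 [ 0.6519 -0.1244  0.1943] [ 0.1 -1.4  3.7]
```

View pics/dr.png

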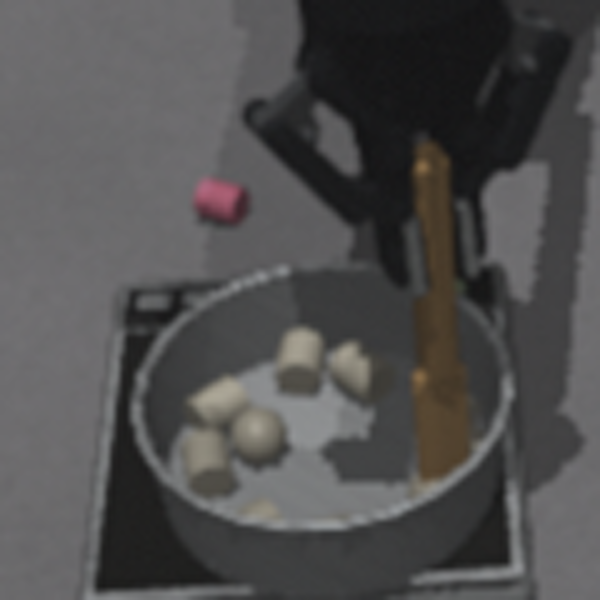

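Contact is exactly at ball-top height. Dragging.

```bash
python3 - <<'E'
from h import *
f=np.load("pics/dr.npz");s0,d,ps=f["s0"],f["d"],float(f["ps"])
for L in(.018,.036):
    pos,o=tcp([*(s0+L*d),0],ps);pos[2]=.1935
    r=move_l(pos,feed=.05,max_force=8);s=observe();print(r,s["time_s"],s["eef_pos"].round(4),(s["ft_force"]-f["f"]).round(1))
c=s["eef_pos"];move_l([c[0],c[1],.24],feed=.25)
movep([.52,.08,.25],o if inverse_kinematics([.52,.08,.25],o) is not None else [0,PIT,0])
im2,d2=get_image("top");np.savez("pics/st6.npz",b=im2,d=d2)
print(observe()["time_s"],circ("top",d2,np.array([.60,-.172])))
cv2.imwrite("pics/st6.png",cv2.resize(im2[115:225,315:425],(600,600),interpolation=2)[...,::-1])
E
```

```text
False 48.325 [ 0.6567 -0.1426  0.1939] [-0.2 -0.6  6.7]
False 48.8333 [ 0.6607 -0.1597  0.1936] [ 1.  -0.2  5.1]
50.2917 (array([ 0.6026, -0.1703]), np.float64(0.0806))
```

View pics/st6.png

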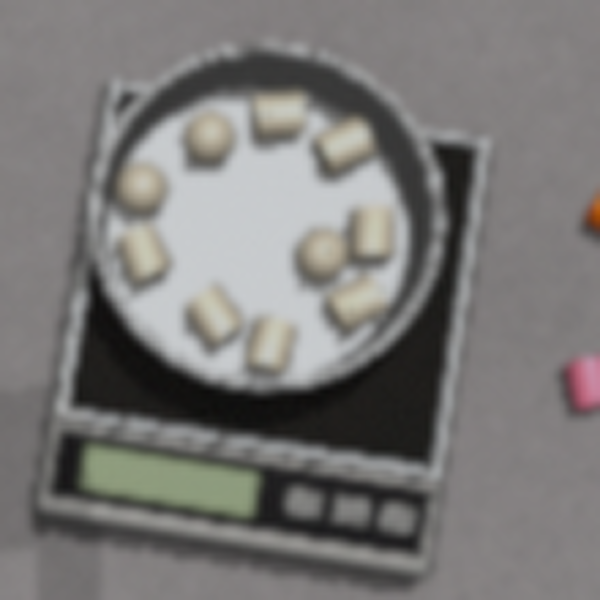

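Ball A now sits at crop (209,135), about 41 mm from B, which is marginal. First I recentre the bowl with an edge-on push in the strong direction, then look again.

```bash
python3 - <<'E'
from h import *
c=np.array([.6026,-.1703]);g=np.array([.585,-.178]);u=(g-c);L=np.linalg.norm(u);u/=L
S=c-u*.106;E_=g-u*.092
ps,q=psi_for(u,S);print(u,L,np.degrees(ps),q[5])
pos,o=tcp([*S,.118],ps);movep(pos,o)
pos,_=tcp([*S,.086],ps);print(move_l(pos,feed=.15,max_force=8));f0=observe()
pos,_=tcp([*E_,.086],ps);r=move_l(pos,feed=.06,max_force=15)
hold(.1);s=observe();print(r,s["time_s"],s["eef_pos"].round(4),np.round(pos,4),(s["ft_force"]-f0["ft_force"]).round(1))
pos,_=tcp([*(E_-u*.02),.100],ps);move_l(pos,feed=.2)
pos,_=tcp([.68,-.04,.13],ps);move_l(pos,feed=.3)
movep([.56,.07,.25],o)
im2,d2=get_image("top");np.savez("pics/st7.npz",b=im2,d=d2)
print(observe()["time_s"],circ("top",d2,g))
cv2.imwrite("pics/st7.png",cv2.resize(im2[115:225,315:425],(600,600),interpolation=2)[...,::-1])
E
```

```text
[-0.91615733 -0.40081883] 0.019210674116230328 -66.3706222693433 -0.7545679827504728
False
False 53.2417 [ 0.6698 -0.138   0.2038] [ 0.6681 -0.1384  0.202 ] [ 4.6  2.3 -1.3]
54.725 (array([ 0.5846, -0.1785]), np.float64(0.0806))
```

View pics/st7.png

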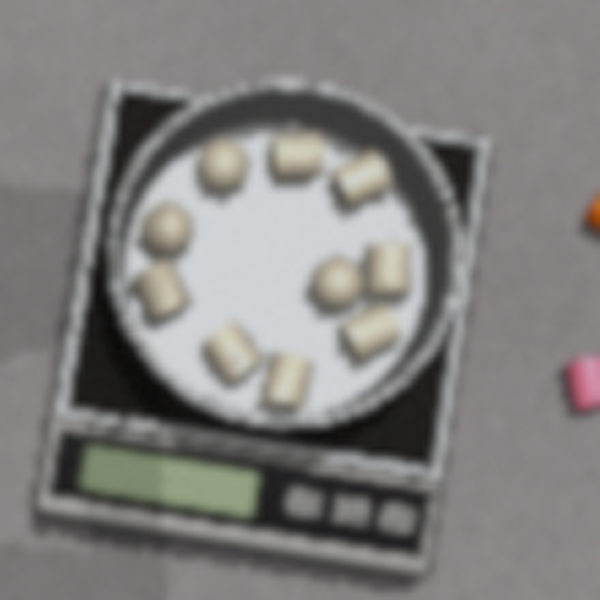

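The bowl is back at (0.5846,-0.1785), on the platter centre within a millimetre. Balls A (222,165) and B (167,229) are at about 41 mm, so one more light drag for margin.

```bash
python3 - <<'E'
from h import *
k=600/110
P=np.array(media([(222,165),(167,229),(336,284),(297,157)],k,(314.5+.5/k,114.5+.5/k)))
B2=np.array([.585,-.178]);A,B,C3,c1=P;print(((P-B2)*1e3).round(1),np.linalg.norm(A-B),np.linalg.norm(A-C3))
t=(A-B);t/=np.linalg.norm(t);n=B2-A;n-=n@t*t;n/=np.linalg.norm(n)
d=.6*t+.8*n;d/=np.linalg.norm(d);ps,q=psi_for(d,A);print(d,np.degrees(ps),q[5])
s0=A-.006*d
a25=np.radians(25);print("pot ik",inverse_kinematics([.54,.1555,.2],[0,np.radians(73),0]))
pos,o=tcp([*s0,.112],ps);movep(pos,o)
pos,_=tcp([*s0,.086],ps);print(move_l(pos,feed=.15,max_force=6));hold(.1);f0=observe()
pos,_=tcp([*s0,.070],ps);r=move_l(pos,feed=.025,max_force=1.5)
s=observe();print(r,s["time_s"],s["eef_pos"].round(4),(s["ft_force"]-f0["ft_force"]).round(1))
z=s["eef_pos"][2]-.0006
pos,_=tcp([*(s0+.034*d),0],ps);pos[2]=z
r=move_l(pos,feed=.06,max_force=8);s=observe();print(r,s["time_s"],s["eef_pos"].round(4),(s["ft_force"]-f0["ft_force"]).round(1))
c=s["eef_pos"];move_l([c[0],c[1],.235],feed=.25)
movep([.56,.07,.25],o)
im2,d2=get_image("top");np.savez("pics/st8.npz",b=im2,d=d2)
print(observe()["time_s"],circ("top",d2,B2))
cv2.imwrite("pics/st8.png",cv2.resize(im2[115:225,315:425],(600,600),interpolation=2)[...,::-1])
E
```

```text
[[ 52.3  25.2]
 [ 20.9  52.9]
 [ -8.1 -28.5]
 [ 55.6 -11.6]] 0.041965779417662136 0.08086517034459134
[-0.07875004 -0.99689439] 175.48327863858714 1.2641996015554584
pot ik [ 0.16960206 -0.12217141  1.97023937 -0.05861951  1.00161599 -1.3768545 ]
False
True 57.1417 [ 0.641  -0.1471  0.1942] [0.  0.2 4.5]
False 57.8583 [ 0.6383 -0.1814  0.1939] [-0.7 -0.2  5.3]
59.25 (array([ 0.5846, -0.1785]), np.float64(0.0806))
```

View pics/st8.png

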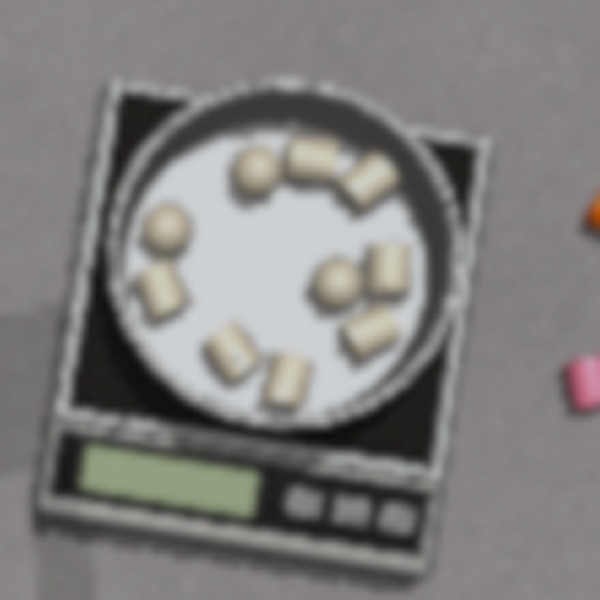

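Balls at (256,170), (167,229) and (337,284): the closest pair is about 52 mm centre to centre, a gap of 26 mm. Now the paddle goes back into the pot.

```bash
python3 - <<'E'
from h import *
a=np.radians(25);ax=np.array([np.sin(a),0,-np.cos(a)]);pt=np.radians(90-25+8);tx=np.array([np.cos(pt),0,-np.sin(pt)])
tip=np.array([.600,.1555,.012]);T=tip-.135*ax+.019*tx;o=[0,pt,0]
movep(T-.105*ax,o)
r=move_l(T,feed=.08,max_force=8);s=observe();print(r,s["time_s"],s["eef_pos"].round(4),T.round(4),s["ft_force"].round(1))
im,d=get_image("scene");cv2.imwrite("pics/pot.png",cv2.resize(im[140:260,340:460],(600,600),interpolation=2)[...,::-1])
E
```

```text
False 63.2583 [0.5488 0.1556 0.1169] [0.5485 0.1555 0.1162] [ 0.7 -0.8  0.2]
```

View pics/pot.png

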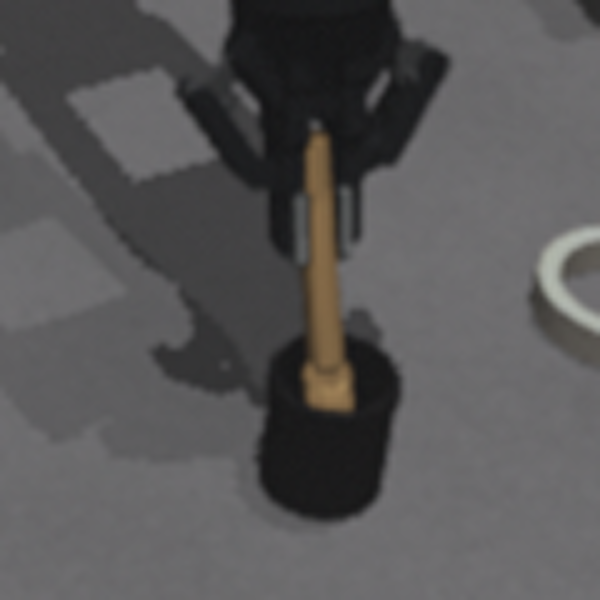

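The blade is inside the pot with no contact force. Releasing and backing off along the tool axis.

```bash
python3 - <<'E'
from h import *
gripper_to(.085,60)
s=observe();print(s["time_s"],s["opening"])
pt=np.radians(73);tx=np.array([np.cos(pt),0,-np.sin(pt)])
move_l(s["eef_pos"]-.13*tx,feed=.2)
im,d=get_image("scene");im2,d2=get_image("top");print(observe()["time_s"],circ("top",d2,np.array([.585,-.178])))
cv2.imwrite("pics/end.png",np.hstack([cv2.resize(im[140:300,140:440],(600,320),interpolation=2),cv2.resize(im2[115:225,315:425],(200,200))[:,:].repeat(1,0) if 0 else cv2.copyMakeBorder(cv2.resize(im2[120:230,225:425],(200,110)),0,210,0,0,0)])[...,::-1])
cv2.imwrite("pics/end2.png",cv2.resize(im2[110:220,220:420],(800,440),interpolation=2)[...,::-1])
E
```

```text
63.9917 0.08520655276029673
64.8917 (array([ 0.5846, -0.1785]), np.float64(0.0806))
```

View pics/end.png

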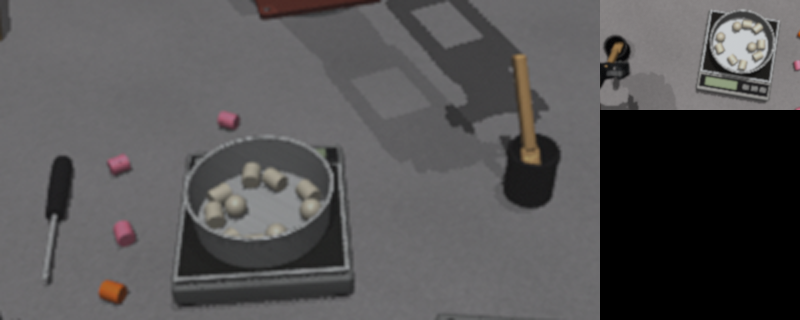

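View pics/end2.png

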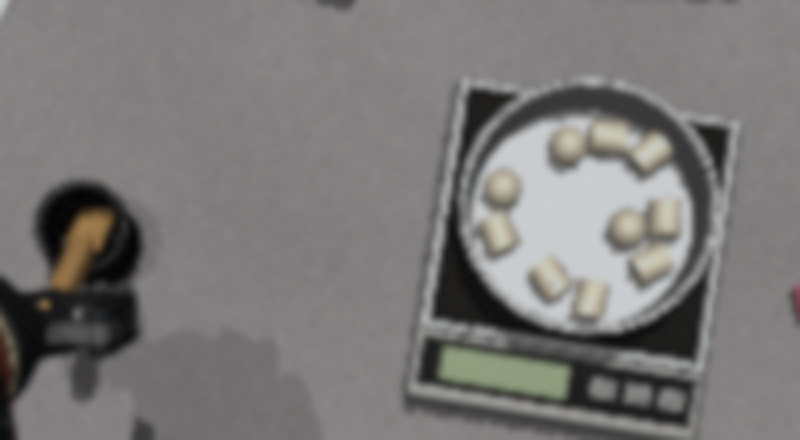

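The paddle leans in the pot, blade down, at (520,110). All ten media are in the bowl, the balls are well apart and the bowl is centred. The screwdriver has not moved.

```bash
python3 - <<'E'
from plant import *
job_done();print(observe()["time_s"])
E
```

```text
the job is handed in; nothing more can be done
the job is handed in; nothing more can be done
```

I took the paddle, felt for the bowl floor and stirred just over two full turns at a radius of 30 to 36 mm. I drew the last touching pair of balls apart, stood the paddle back in the pot blade down, let go, and handed in at about 65 s.

**Last checks**
- **Balls:** all ten media are in the bowl, and the nearest pair of balls is about 52 mm centre to centre, a gap of roughly 26 mm.
- **Bowl:** it stands at (0.5846, -0.1785), within about 1 mm of the platter centre as I measured it from pixels.
- **Paddle and bystanders:** the paddle leans free in the pot with the gripper clear. The screwdriver looks untouched. The arm never worked near the tape roll, but the last picture does not show it.

**What went wrong on the way**
- **Bowl moved:** it slid about 9 mm during the stir. Two of my nudges from inside jammed on the media and shoved it further, up to about 18 mm off the platter centre. I pushed it back from outside by the rim.
- **Paddle turned:** it pivoted about 8° in the grip, which I allowed for by tilting the tool.
- **Last pair:** I parted these two balls after the two turns by rolling one away with the blade tip resting lightly on it, not by the stir itself.
- **Forces:** readings at the ends of moves stayed under about 10 N. The press on the scale reached about 7 N at most, short of its 3 kg limit.

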